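# Hold the dry finish sample over the cabinet door, label up

## Robot

A 6-joint arm with a two-finger parallel gripper is mounted at the origin on the work surface. World frame = base frame: x ahead of the robot, y to its left, z up, the work surface at z = 0. Lengths are in m, angles in degrees, forces in N, time in s.
With the tool pointing down it reaches from about 0.35 to 0.875 m from the base axis. Payload 4.2 kg.
Tool frame: the origin (TCP) lies midway between the tips of the shut fingers; the grasp point (between the pads) lies 19 mm behind it; x points along the fingers, y is the direction in which the jaws open and shut, and the axes are right-handed (so a half turn about x gives the same grasp; the last joint's range is limited). The gripper opens to 87 mm and grips with 3 to 60 N. Pads are 19 mm wide; open, the fingers measure 117 mm over their backs; the gripper's body (75 mm by 190 mm) begins 51 mm behind the grasp point.
Start: joints at [86.093, 22.042, 0.453, 0, -68.411, -14.817], TCP at [0.201, 0.592, 0.223] pointing down, gripper open.
Joint ranges: [-179.83, 179.83], [-69.29, 118.12], [-61.27, 80.66], [-181.25, 117.63], [-171.15, -9.14], [-177.46, 177.46]. Speed limits (degrees/s): [159.86, 159.86, 180, 180, 180, 180].

## Interface

Orientations are given as a 3x3 rotation matrix whose columns are the frame's x, y, z axes.
In Python, from station import r gives the robot as it stands.
- The arm moves only by the tool play_rows, never from a script. Its argument "plan" is a list that holds one entry, the list of rows, each a list of 6 numbers: the shift along the tool's x, y, z in cm, then the turn, a rotation vector about the tool's x, y, z in units of 10 degrees (1.0 is 10 degrees). A call has 1 to 5 rows; each row is the pose to reach, as a shift and turn from the pose commanded when the call began, along the tool's axes at that moment; what a row does not reach only later rows make up. A row lasts 1/8 s, in which the tool goes at most 62.5 mm and 10.7 degrees, less where a joint would pass 70% of its speed; a pose out of reach is approached as far as the arm can. A call with a gripper value outside its range is refused whole. "hand" is the opening, from 0 (shut) to 1 (fully open), set as the call begins (left out, the last holds). The fingers move at their own pace and stop on an object; the grip force is fixed at half the most. Time passes only in rows, so rows that repeat a pose let the fingers close. It gives the time, the measured TCP pose, the force and the opening at its end, in the units of the state.
- r.sense(): the state, without advancing time (a new reading comes with each control period).
- r.capture(name): name is "side" or "top" or "wrist"; returns (picture, depth): 400x640x3 uint8, blue, green, red; 400x640 float32, m along the optical axis (not along the pixel's ray), 0 where there is no reading.
- r.get_calibration(name): a dict with "vfov" (degrees; the focal length in pixels is half the picture's height over the tangent of half this angle, whatever the lens; pixels are square), "cx", "cy" (the principal point, pixels), "rvec" (rotation vector, rad) and "tvec" (3), from world to camera coordinates, as OpenCV has them. Camera axes: x right, y down, z forward; pixel columns grow to the right and rows downward; lengths in m; the calibration is good to about 2 mm. A picture is of the moment at which its call begins: read the wrist's pose just before it. get_calibration takes no time and is no camera call; for the wrist camera it gives the pose at the moment of the call.
- r.finish_job(): hands the job in, once; it reports no verdict.
The state is a dict: "time_s": time; "joints": joint angles; "joint_velocities": joint speeds; "effort": joint torques, N m; "tcp_pos": TCP position; "ee_rot": TCP orientation; "wrist_force": force on the tool from outside, world axes, zero at the start; "moment": the same for the moment, N m; "gripper_width": opening from 0.0 (shut) to 1.0 (fully open).
Only numpy, scipy, OpenCV 4.12 (cv2) and the standard library are available. Lean on these libraries where they do the work, as an engineer would, in place of code of your own. Each camera call takes 0.05 s, during which the arm holds its last target.

## Task

Two identical plywood finish samples stand in kerfed blocks; the one turned raw end up (its small notched corner shows at the top) is dry, the one standing on its raw end is still wet, so leave that one untouched. Take the dry sample by its raw end, draw it up out of its block, and hold it flat with its label facing up over the middle of the cabinet door, about 8 cm above it and with its length along the door's length, for comparing the finish. Touch neither the door nor the wet sample, and finish still holding the sample there by its raw end.

Things in the scene. Friction and masses are not known exactly. Their poses are not given: they have to be found in the camera images.
- sample: Dry plywood strip 140 x 56 x 12 mm, about 65 g, upright in its block's kerf, facing any way round. Origin: centre of its lower (lacquered) end. z: along its length to the raw end (up at the start); x: outward normal of the label's face; y: across the width. z 80-140 mm is raw. Paper label on +x face at z 115-137. Notch 16 x 16 mm in the raw end's +y corner (top right when the label faces you).
- sample_finish (a point): Point at the middle of the sample's lacquered part: on its mid plane, 40 mm from the lacquered end (z = 40 mm in the sample's frame).
- sample_raw (a point): Middle of the raw end's full-width part, on the strip's mid plane (z = 106 mm in the sample's frame, 34 mm from the raw tip): grip here by the two long edges, 56 mm apart; above z = 124 mm the notch narrows the strip to 40 mm.
- block: Kerfed offcut block screwed to the bench, holding the dry sample: 60 mm (x) x 110 mm (y) x 40 mm high. A saw kerf 14 mm wide, 26 mm deep runs along its y, open at both ends; the sample stands on the kerf's floor, 14 mm above the bench, its raw tip 154 mm above the bench. Origin: centre of its underside.
- drying_block: Same kind of block, screwed to the bench, holding the wet sample. Which of the two places has which block varies. Origin: centre of its underside.
- drying_sample: The wet sample: same strip, standing the other way up, raw end, label and notch down in the kerf and lacquered end up (square corners at the top). Its top is 154 mm above the bench. Origin: centre of its lower end face, z up. Not to be touched.
- door: Frame-and-panel cabinet door lying face up, loose on the bench: 300 mm long (x), 200 mm wide (y), 19 mm thick, 0.9 kg, frame members 50 mm wide around a panel recessed 7 mm. Origin: centre of its underside. Not to be touched.
- door_face (a point): Centre of the door, at the level of the frame's upper face (19 mm above the bench); the sample's lacquered part goes over this point.
- tin: Closed lacquer tin, 74 mm diameter, 85 mm high, a bystander. Origin: centre of its underside.
- scraper: Flat spatula-like scraper lying on the bench, lower than 40 mm, a bystander.

How it is judged (in metres and radians):
On the way:
1. the dry sample is drawn up out of the kerf, gripped by its raw end (height (world z) of sample above 0.045 m and contact force between the fingers and sample above 1 N and z of the grasp point in the frame of sample above 0.08 m), for 0.2 s.
At the end, for the whole second after the job is handed in: Dry sample held still by its raw 60 mm, label up within 23 deg, length within 25 deg of the door's (either way round), middle of the lacquer within 50 mm of the door's centre from above and 40-130 mm over its face, touching no door; door within 15 mm and wet sample within 10 mm of their starts (contact force between the fingers and sample above 1 N and z of the grasp point in the frame of sample above 0.08 m and angle between sample's own x axis and vertical below 0.4 rad and horizontal distance between sample_finish and door_face below 0.05 m and z of sample_finish in the frame of door_face between 0.04 and 0.13 m and angle between the z axis of sample and the x axis of door, either way round below 0.44 rad and linear speed of sample below 0.03 m/s and contact force between sample and door below 0.2 N and distance of drying_sample from where it was at the start of the episode below 0.01 m and distance of door from where it was at the start of the episode below 0.015 m); the arm keeps its last pose, push and grip.
It fails at once if the wet sample is touched or shifted (contact force between any of the arm, the fingers, sample and drying_sample above 0.3 N or distance of drying_sample from where it was at the start of the episode above 0.02 m).
It fails at once if the door is touched (contact force between any of the arm, the fingers, sample and door above 0.3 N).
It fails at once if a bystander is knocked away (distance of any of tin, scraper from where it was at the start of the episode above 0.03 m).
It also fails if it takes over 45 s, if anything falls off the work surface, if the arm or the gripper's body presses on something with over 40 N, if the wrist force passes 120 N, or if a joint passes its speed limit or range.

## Working session

There is one attempt and no reset: what is moved stays moved. The work goes in short steps, Python scripts to look and compute and a tool call to move; the robot and the scene stay as the last step left them, time stands still between calls to the robot, and variables do not carry over. Pictures are saved under pics/ and viewed, and the job is handed in when it is done.

Besides the shell and the picture viewer there is one more tool, called after "Emit:" as name([rows], argument=value, ...), one row to a line, values as JSON. play_rows: Moves the arm, as the interface text tells. Its arguments: {"type":"object","properties":{"plan":{"type":"array","items":{"type":"array","items":{"type":"array","items":{"type":"number"}}}},"hand":{"type":"number"}},"required":["plan"]}

```bash
ls; mkdir -p pics; python3 - <<'E'
from station import r
import cv2,numpy as np
print(r.sense())
for n in ["side","top"]:
    p,d=r.capture(n); cv2.imwrite(f"pics/{n}0.png",p); np.save(f"{n}0.npy",d)
    print(n,r.get_calibration(n))
E
```

```text
pics
{'time_s': 0.0, 'joints': array([ 8.60927547e+01,  2.20911330e+01,  3.79344513e-01, -2.99625152e-02,
       -6.84092759e+01, -1.48172769e+01]), 'joint_velocities': array([-0.01450748, -0.02211998,  0.00064918, -0.01332096, -0.07213584,
        0.05763623]), 'effort': array([-3.37531546e-04, -3.90666711e+01,  1.87404460e+01,  4.22001511e+00,
        1.09996230e-02, -1.95015400e-04]), 'tcp_pos': array([0.20041317, 0.59136374, 0.22145018]), 'ee_rot': array([[-6.29100228e-04, -3.21200405e-01, -9.47011037e-01],
       [-2.07487970e-03, -9.47008766e-01,  3.21201014e-01],
       [-9.99997650e-01,  2.16700161e-03, -7.06887703e-05]]), 'wrist_force': array([ 0.3651551 ,  0.33580021, -0.55645094]), 'moment': array([ 0.01002529, -0.00608796, -0.0243956 ]), 'gripper_width': 0.9967539580311107}
side {'vfov': 44.04272627901007, 'cx': 325.03214498241374, 'cy': 203.70447369267623, 'rvec': array([ 2.24500563, -0.91996474,  0.38279709]), 'tvec': array([-0.46062039,  0.3769508 ,  0.84924055])}
top {'vfov': 46.115308190890076, 'cx': 322.33867668602966, 'cy': 191.88999460933007, 'rvec': array([ 2.22297693, -1.99344378,  0.20139714]), 'tvec': array([-0.08303752,  0.61946469,  1.05351807])}
```

View pics/side0.png

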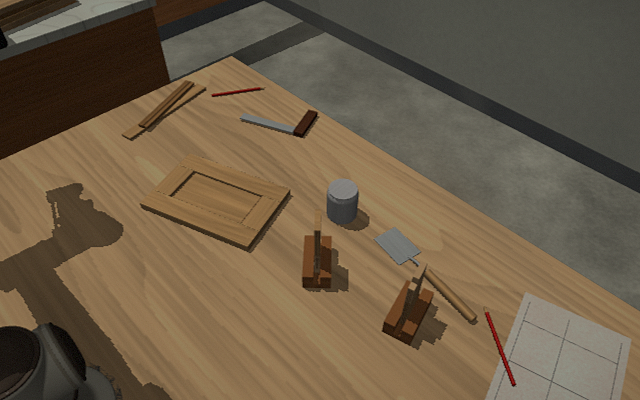

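View pics/top0.png

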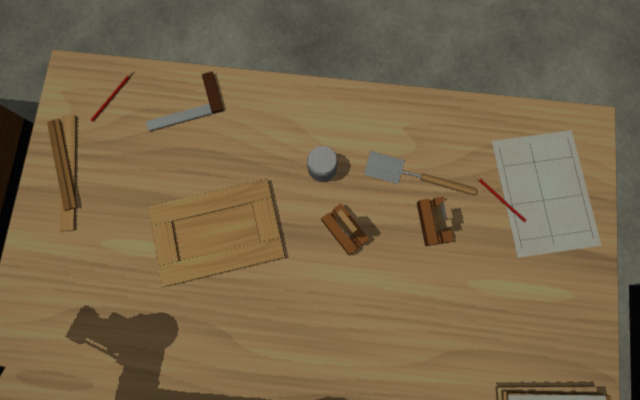

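```bash
cat > h.py <<'E'
import cv2,numpy as np
from station import r
def cal(n):
    c=r.get_calibration(n); f=200/np.tan(np.radians(c["vfov"])/2)
    K=np.array([[f,0,c["cx"]],[0,f,c["cy"]],[0,0,1]]); R=cv2.Rodrigues(c["rvec"])[0]
    return K,R,np.asarray(c["tvec"]).ravel()
def deproj(C,u,v,d):
    K,R,t=C; p=np.linalg.inv(K)@np.array([u,v,1.])*d; return R.T@(p-t)
def onz(C,u,v,z):
    K,R,t=C; ray=R.T@np.linalg.inv(K)@np.array([u,v,1.]); o=-R.T@t
    return o+ray*(z-o[2])/ray[2]
def proj(C,X):
    K,R,t=C; p=K@(R@np.asarray(X)+t); return p[:2]/p[2]
def cloud(C,d):
    K,R,t=C; v,u=np.mgrid[:400,:640]; p=np.stack([u,v,np.ones_like(u)],-1).reshape(-1,3)@np.linalg.inv(K).T*d.reshape(-1,1)
    return ((p-t)@R).reshape(400,640,3)
E
python3 - <<'E'
from h import *
for n,(a,b,c,d) in {"side":(290,190,450,350),"top":(310,130,470,260)}.items():
    p=cv2.imread(f"pics/{n}0.png")[b:d,a:c]; cv2.imwrite(f"pics/{n}c.png",cv2.resize(p,None,fx=3.7,fy=3.7,interpolation=cv2.INTER_CUBIC))
C=cal("top");K,R,t=C; print(-R.T@t); P=cloud(C,np.load("top0.npy"))
for n,(u,v) in dict(base=(120,330),b1=(345,228),b2=(436,220),door=(215,232),tin=(322,160)).items(): print(n,P[v,u].round(3),onz(C,u,v,0).round(3))
C2=cal("side");K,R,t=C2; print(-R.T@t); print(proj(C2,[.2,.59,.22]),proj(C,[.2,.59,.22]),proj(C,[0,0,0]))
for name,Cc,d in (("top",C,"top0.npy"),("side",C2,"side0.npy")):
    P=cloud(Cc,np.load(d)); m=(P[...,2]>.06)&(P[...,2]<.17)&(np.load(d)>0)&(P[...,0]>0.2)&(abs(P[...,1])<.6)&(P[...,0]<1)
    n,l,s,c=cv2.connectedComponentsWithStats(m.astype(np.uint8))
    for i in range(1,n):
        if s[i,4]>15:
            Q=P[l==i]; print(name,c[i].round(),s[i,4],Q.mean(0).round(3),Q[:,2].max().round(3),np.linalg.svd(Q[:,:2]-Q[:,:2].mean(0),full_matrices=False)[2][0])
E
```

```text
[ 0.40356977 -0.03880579  1.15592284]
base [0.254 0.426 0.001] [0.254 0.426 0.   ]
b1 [ 0.542 -0.076  0.089] [ 0.553 -0.08   0.   ]
b2 [ 0.588 -0.289  0.058] [ 0.597 -0.302  0.   ]
door [0.507 0.235 0.015] [0.508 0.238 0.   ]
tin [ 0.697 -0.007  0.083] [ 0.72  -0.004  0.   ]
[ 0.10192555 -0.53058282  0.88519241]
[-14.3875725  118.04193825] [-19.60829923 359.75781389] [285.30501975 468.16320874]
top [322. 161.] 747 [ 0.696 -0.007  0.082] 0.091 [-0.95743191 -0.28865919]
top [443. 215.] 428 [ 0.59  -0.289  0.121] 0.159 [-0.96042584 -0.27853583]
top [346. 223.] 275 [ 0.548 -0.075  0.132] 0.158 [-0.7122814  -0.70189401]
top [537. 396.] 518 [ 0.227 -0.526  0.074] 0.081 [ 0.10012651 -0.99497471]
side [343. 193.] 766 [ 0.694 -0.012  0.081] 0.09 [-0.86811717 -0.49635932]
side [318. 234.] 306 [ 0.54  -0.087  0.128] 0.158 [-0.70831654 -0.70589495]
side [415. 287.] 510 [ 0.584 -0.296  0.122] 0.158 [-0.97826792 -0.20734484]
```

View pics/sidec.png

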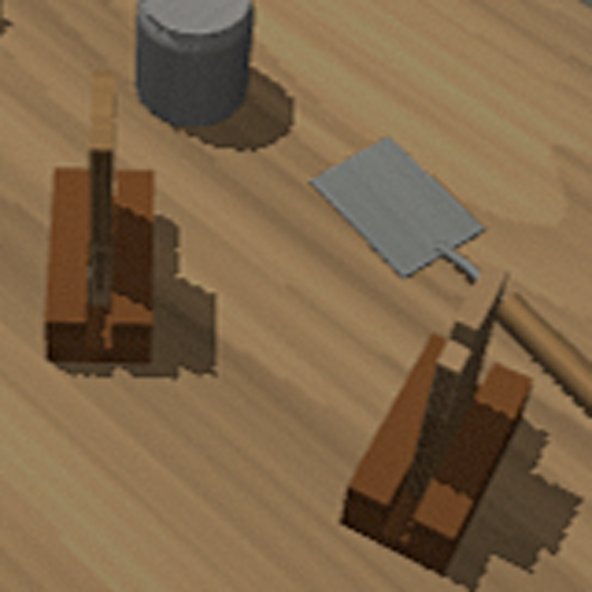

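View pics/topc.png

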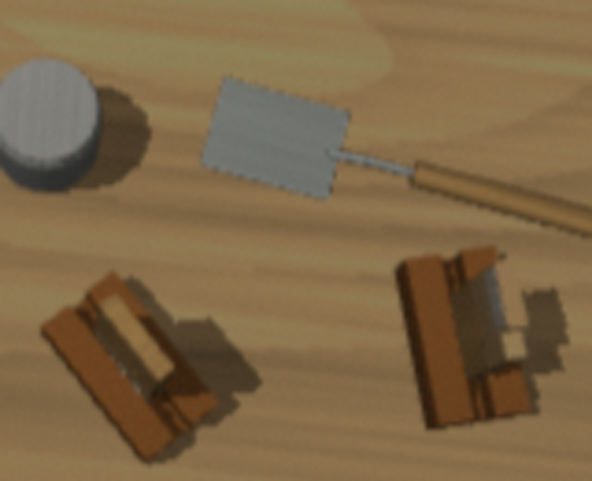

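```bash
python3 - <<'E'
from h import *
C=cal("top"); d=np.load("top0.npy"); P=cloud(C,d)
def rect(m):
    Q=P[m][:,:2].astype(np.float32); return cv2.minAreaRect(Q*1000),len(Q)
z=P[...,2]; ok=d>0
def box(x0,x1,y0,y1): return ok&(P[...,0]>x0)&(P[...,0]<x1)&(P[...,1]>y0)&(P[...,1]<y1)
m2=box(.5,.68,-.38,-.2); m1=box(.45,.65,-.17,0.02)
for n,m in(("b2",m2),("b1",m1)):
    for lo,hi in((.145,.165),(.125,.143),(.033,.046)): print(n,lo,rect(m&(z>lo)&(z<hi)))
md=box(.35,.65,.05,.42)
for lo,hi in((.008,.03),(.016,.03)):
    mm=md&(z>lo)&(z<hi); print("door",rect(mm))
    q=np.array(sorted(P[mm][:,2])); print(np.percentile(q,[5,50,95]))
for c in [(150,207),(270,181),(284,257),(163,284)]: print(onz(C,*c,.019).round(3))
for n in("wrist",):
    p,_=r.capture(n); cv2.imwrite("pics/w0.png",p); K,R,t=cal(n); s=r.sense(); print(s["ee_rot"].T@(-R.T@t-s["tcp_pos"]), (R@s["ee_rot"]).round(3))
E
```

```text
b2 0.145 (((598.7635498046875, -290.2754211425781), (40.061798095703125, 13.41760540008545), 15.027956008911133), 130)
b2 0.125 (((591.1539306640625, -291.79962158203125), (56.38777160644531, 13.214958190917969), 17.905994415283203), 90)
b2 0.033 (((592.3145141601562, -292.5876159667969), (111.06661987304688, 61.209449768066406), 15.443071365356445), 697)
b1 0.145 (((550.2614135742188, -75.83636474609375), (55.691993713378906, 11.938246726989746), 43.99443817138672), 157)
b1 0.125 (((544.6369018554688, -73.69078063964844), (54.13336181640625, 10.97998046875), 56.243385314941406), 25)
b1 0.033 (((548.7341918945312, -77.55818176269531), (109.79939270019531, 60.29831314086914), 44.16606140136719), 755)
door (((510.09918212890625, 233.7720184326172), (201.1378173828125, 300.75665283203125), 19.732181549072266), 10000)
[0.00987679 0.01737864 0.02187658]
door (((509.9294738769531, 233.77548217773438), (200.66065979003906, 300.60711669921875), 19.698528289794922), 6131)
[0.01645068 0.01899917 0.02242462]
[0.55  0.402 0.019]
[0.647 0.118 0.019]
[0.465 0.06  0.019]
[0.371 0.337 0.019]
[-0.16191776  0.0003562  -0.08044741] [[-0.001  1.    -0.   ]
 [-0.292  0.     0.957]
 [ 0.957  0.001  0.292]]
```

View pics/w0.png

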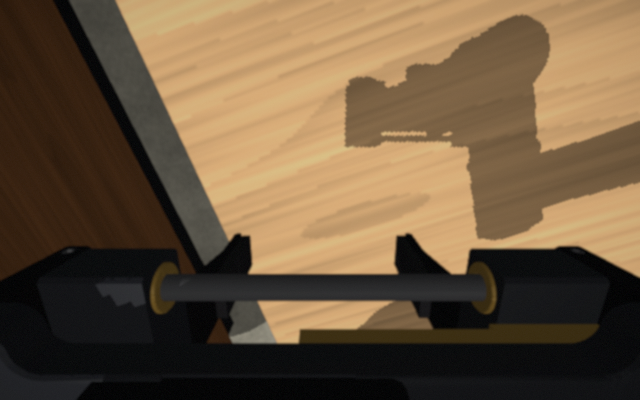

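```bash
cat >> h.py <<'E'
from scipy.spatial.transform import Rotation as Ro
def rel(p,Rt,s=None):
    s=s or r.sense(); R=s["ee_rot"]; U,_,V=np.linalg.svd(R); R=U@V
    return np.r_[R.T@(np.array(p)-s["tcp_pos"])*100, Ro.from_matrix(R.T@Rt).as_rotvec(degrees=True)/10].round(2)
def down(yawz):  # tool x down, tool z at yaw
    a=np.radians(yawz); x=np.array([0,0,-1.]); z=np.array([np.cos(a),np.sin(a),0]); return np.c_[x,np.cross(z,x),z]
def log():
    s=r.sense(); open("log.txt","a").write(repr({k:np.asarray(v).tolist() for k,v in s.items()})+"\n"); return s
E
python3 - <<'E'
from h import *
log()
print(rel([.279,.416,.30],down(161.3-47.2)))
E
```

```text
[-7.800e+00  1.411e+01 -1.307e+01  4.720e+00 -0.000e+00 -1.000e-02]
```

Emit:
play_rows([
  [[-3,2,-2,0.9,0,0],[-5,5,-5,1.9,0,0],[-7,8,-8,2.8,0,0],[-8,11,-10.5,3.8,0,0],[-8,14,-13,4.7,0,0]],
], hand=1)

```text
time_s: 0.78
tcp_pos: [0.2793, 0.4166, 0.3034]
ee_rot: [[0.001, -0.914, -0.406], [0.002, -0.406, 0.914], [-1.0, -0.001, 0.001]]
wrist_force: [0.2, 0.1, -0.5]
gripper_width: 1.0
```

```bash
python3 - <<'E'
from h import *
s=log();print(s["time_s"],s["joints"].round(1),s["tcp_pos"].round(3))
print(rel([.357,.239,.30],down(161.3-94.4)))
E
```

```text
0.775 [ 74.7   6.9  -8.4   0.  -74.6 -50.8] [0.279 0.417 0.303]
[ 3.100e-01  1.100e-01 -1.939e+01  4.710e+00  1.000e-02  0.000e+00]
```

Emit:
play_rows([
  [[0,0,-3.5,0.9,0,0],[0,0,-7.5,1.9,0,0],[0,0,-11.5,2.8,0,0],[0,0,-15.5,3.8,0,0],[0,0,-19.4,4.7,0,0]],
])

```text
time_s: 1.4
tcp_pos: [0.3587, 0.2394, 0.3024]
ee_rot: [[-0.0, -0.92, 0.391], [0.0, 0.391, 0.92], [-1.0, 0.0, -0.0]]
wrist_force: [0.5, -0.9, -0.4]
gripper_width: 0.998
```

```bash
python3 - <<'E'
from h import *
s=log();print(s["time_s"],s["joints"].round(1),s["tcp_pos"].round(3))
print(rel([.435,.06,.30],down(161.3-141.6)))
E
```

```text
1.4 [ 55.5  -0.5 -16.5  -0.  -74.  -78.5] [0.359 0.239 0.302]
[  0.24 -14.04 -13.52   4.73  -0.    -0.  ]
```

Emit:
play_rows([
  [[0,-2.8,-2.7,0.9,0,0],[0,-5.6,-5.4,1.9,0,0],[0,-8.4,-8.1,2.8,0,0],[0,-11.2,-10.8,3.8,0,0],[0,-14,-13.5,4.7,0,0]],
])

```text
time_s: 2.02
tcp_pos: [0.4356, 0.0609, 0.3025]
ee_rot: [[-0.0, -0.342, 0.94], [0.0, 0.94, 0.342], [-1.0, 0.0, -0.0]]
wrist_force: [1.1, 0.2, -0.2]
gripper_width: 1.0
```

```bash
python3 - <<'E'
from h import *
s=log();print(s["time_s"],s["joints"].round(1),s["tcp_pos"].round(3))
print(rel([.513,-.115,.30],down(161.3-188.8)))
E
```

```text
2.025 [ 29.2   0.5 -15.6  -0.  -74.  -99.3] [0.436 0.061 0.302]
[  0.24 -19.17   1.26   4.75  -0.    -0.  ]
```

Emit:
play_rows([
  [[0,-3.8,0.3,0.9,0,0],[0,-7.6,0.5,1.9,0,0],[0,-11.4,0.8,2.8,0,0],[0,-15.2,1,3.8,0,0],[0,-19.1,1.3,4.7,0,0]],
])

```text
time_s: 2.65
tcp_pos: [0.5141, -0.1137, 0.3023]
ee_rot: [[-0.0, 0.454, 0.891], [0.0, 0.891, -0.454], [-1.0, -0.0, -0.0]]
wrist_force: [1.1, 0.9, -0.1]
gripper_width: 1.0
```

```bash
python3 - <<'E'
from h import *
s=log();print(s["time_s"],s["joints"].round(1),s["tcp_pos"].round(3))
print(rel([.5915,-.2925,.27],down(-74.7)))
E
```

```text
2.65 [   5.2    9.6   -5.3   -0.   -75.1 -122.2] [ 0.514 -0.114  0.302]
[  3.22 -12.41  15.02   4.77  -0.     0.  ]
```

Emit:
play_rows([
  [[0,-2.5,3,0.9,0,0],[1,-5,6,1.9,0,0],[2,-7.5,9,2.8,0,0],[3,-10,12,3.8,0,0],[3.2,-12.4,15,4.77,0,0]],
])

```text
time_s: 3.28
tcp_pos: [0.592, -0.2917, 0.269]
ee_rot: [[-0.002, 0.965, 0.263], [0.001, 0.263, -0.965], [-1.0, -0.002, -0.002]]
wrist_force: [0.4, -0.5, 0.2]
gripper_width: 0.998
```

Emit:
play_rows([
  [[0,0,0,0,0,0],[0,0,0,0,0,0]],
])

```text
time_s: 3.52
tcp_pos: [0.5918, -0.2905, 0.2701]
ee_rot: [[-0.001, 0.963, 0.269], [0.001, 0.269, -0.963], [-1.0, -0.001, -0.001]]
wrist_force: [0.1, 0.4, 0.2]
gripper_width: 1.005
```

```bash
python3 - <<'E'
from h import *
s=log();print(s["time_s"],s["joints"].round(1),s["tcp_pos"].round(4))
C=cal("wrist")
p,d=r.capture("wrist"); cv2.imwrite("pics/w1.png",p)
P=cloud(C,d); z=P[...,2]
m=(d>0)&(P[...,0]>.5)&(P[...,0]<.68)&(P[...,1]>-.38)&(P[...,1]<-.2)
for lo,hi in((.147,.165),(.125,.136),(.06,.12),(.033,.046)):
    Q=P[m&(z>lo)&(z<hi)][:,:2].astype(np.float32)*1000
    if len(Q)>3: print(lo,cv2.minAreaRect(Q),len(Q),Q.mean(0))
print(rel([.5915,-.2925,.101],down(-74.7)))
for zz in(80,106,140):
    print(zz,proj(C,[.5915,-.2925,.014+zz/1000]))
E
```

```text
3.525 [ -12.1   24.    10.3   -0.   -76.4 -152.3] [ 0.5918 -0.2905  0.2701]
0.147 ((599.1555786132812, -291.5487976074219), (39.57148361206055, 12.388625144958496), 15.539351463317871) 561 [ 598.88556 -291.07632]
0.125 ((591.3045043945312, -293.02001953125), (55.262855529785156, 11.007805824279785), 16.653261184692383) 145 [ 588.9994 -288.7704]
0.06 ((589.7702026367188, -288.7850036621094), (55.80084991455078, 1.0481520891189575), 15.144014358520508) 522 [ 589.7134  -288.71765]
0.033 ((591.821044921875, -294.25439453125), (109.94123077392578, 60.15796661376953), 15.172627449035645) 1998 [ 589.4327  -284.50833]
[16.96 -0.09  0.22  0.03 -0.    0.  ]
80 [322.41075844 183.84537082]
106 [322.34569938 189.43198941]
140 [322.24376822 198.1848134 ]
```

View pics/w1.png

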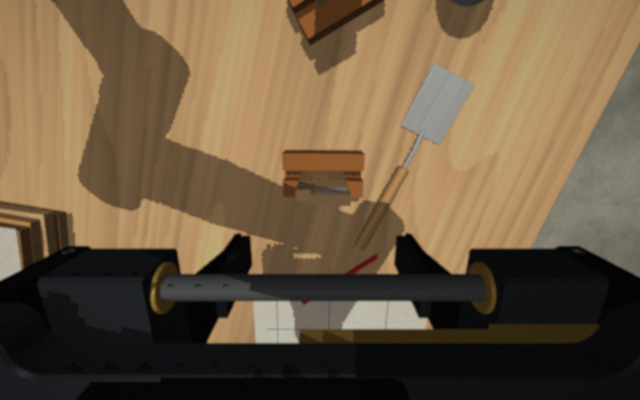

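```bash
python3 - <<'E'
from h import *
p=cv2.imread("pics/w1.png")[140:215,270:380]; cv2.imwrite("pics/w1c.png",cv2.resize(p,None,fx=7,fy=7,interpolation=cv2.INTER_CUBIC))
print(rel([.5915,-.2935,.101],down(-74.7)))
E
```

```text
[16.96 -0.12  0.32  0.03 -0.    0.  ]
```

View pics/w1c.png

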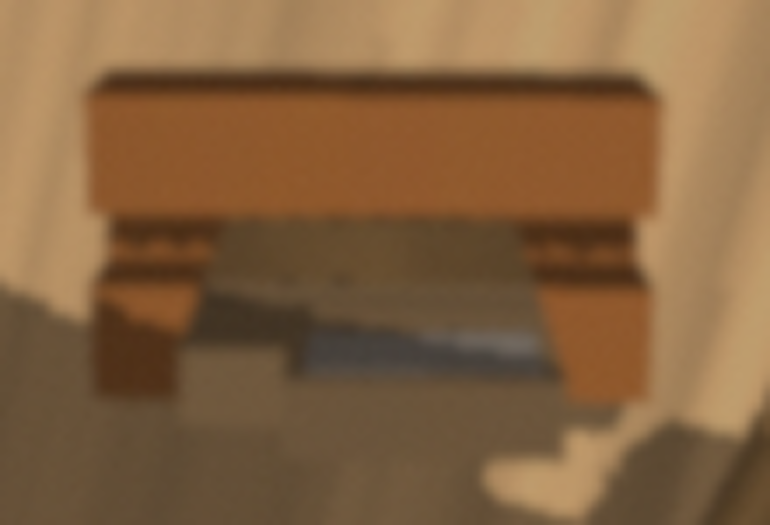

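Emit:
play_rows([
  [[4,-0.1,0.3,0,0,0],[8,-0.1,0.3,0,0,0],[12,-0.1,0.3,0,0,0],[15,-0.1,0.3,0,0,0],[17,-0.1,0.3,0,0,0]],
])

```text
time_s: 4.2
tcp_pos: [0.5913, -0.2925, 0.0996]
ee_rot: [[-0.001, 0.963, 0.27], [0.001, 0.27, -0.963], [-1.0, -0.001, -0.001]]
wrist_force: [-0.2, 0.4, 0.0]
gripper_width: 1.0
```

```bash
python3 - <<'E'
from h import *
s=log();print(s["time_s"],s["joints"].round(1),s["tcp_pos"].round(4),s["wrist_force"])
C=cal("wrist")
p,d=r.capture("wrist"); cv2.imwrite("pics/w2.png",p)
print(rel([.5915,-.2935,.101],down(-74.7)))
E
```

```text
4.2 [ -12.3   31.1   -3.2   -0.   -55.7 -152. ] [ 0.5913 -0.2925  0.0996] [-0.20539442  0.38819712  0.03501837]
[-0.4   0.1   0.19  0.04 -0.02  0.02]
```

View pics/w2.png

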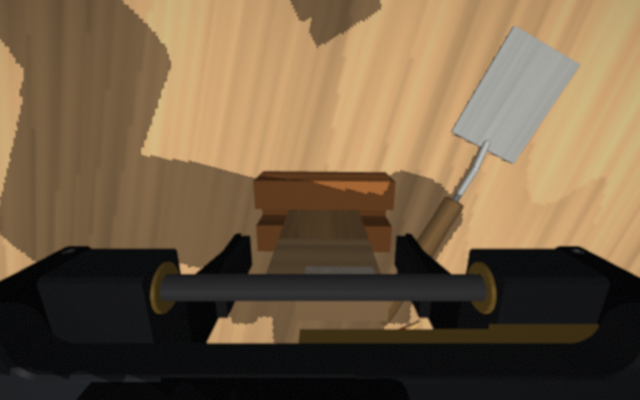

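Emit:
play_rows([
  [[-0.2,0,0.1,0,0,0],[-0.2,0,0.1,0,0,0],[-0.2,0,0.1,0,0,0],[-0.2,0,0.1,0,0,0],[-0.2,0,0.1,0,0,0]],
], hand=0)

```text
time_s: 4.88
tcp_pos: [0.5926, -0.295, 0.1033]
ee_rot: [[0.001, 0.963, 0.269], [-0.0, 0.269, -0.963], [-1.0, 0.001, 0.001]]
wrist_force: [-0.0, 0.7, 2.8]
gripper_width: 0.641
```

Emit:
play_rows([
  [[0,0,0,0,0,0],[0,0,0,0,0,0],[0,0,0,0,0,0],[0,0,0,0,0,0]],
])

```text
time_s: 5.38
tcp_pos: [0.5926, -0.295, 0.1034]
ee_rot: [[0.001, 0.963, 0.269], [-0.001, 0.269, -0.963], [-1.0, 0.001, 0.001]]
wrist_force: [-0.5, 2.5, 5.2]
gripper_width: 0.643
```

Emit:
play_rows([
  [[-1,0,0,0,0,0],[-2.5,0,0,0,0,0],[-4.5,0,0,0,0,0],[-6.5,0,0,0,0,0],[-9,0,0,0,0,0]],
])

```text
time_s: 6.0
tcp_pos: [0.5919, -0.2948, 0.1934]
ee_rot: [[-0.001, 0.963, 0.268], [0.0, 0.268, -0.963], [-1.0, -0.001, -0.001]]
wrist_force: [2.1, -0.8, -0.7]
gripper_width: 0.64
```

Emit:
play_rows([
  [[-3,0,0,0,0,0],[-6,0,0,0,0,0],[-10,0,0,0,0,0],[-14,0,0,0,0,0],[-17,0,0,0,0,0]],
])

```text
time_s: 6.62
tcp_pos: [0.5921, -0.295, 0.3655]
ee_rot: [[0.002, 0.963, 0.268], [-0.001, 0.268, -0.963], [-1.0, 0.002, 0.001]]
wrist_force: [0.9, 0.2, -0.1]
gripper_width: 0.64
```

```bash
python3 - <<'E'
from h import *
s=log();print(s["time_s"],s["joints"].round(1),s["tcp_pos"].round(4),s["wrist_force"],s["gripper_width"])
for n in("side","wrist"):
    p,d=r.capture(n); cv2.imwrite(f"pics/{n}3.png",p)
E
```

```text
6.625 [ -12.5   22.9   21.6    0.   -88.6 -151.9] [ 0.5921 -0.295   0.3655] [ 0.92662091  0.19541357 -0.06387033] 0.6401472118248207
```

View pics/side3.png

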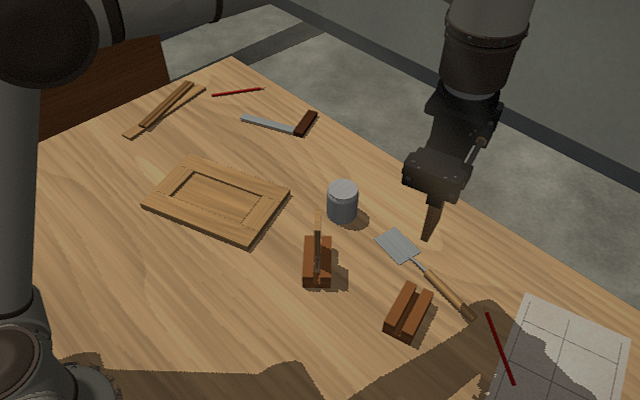

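View pics/wrist3.png

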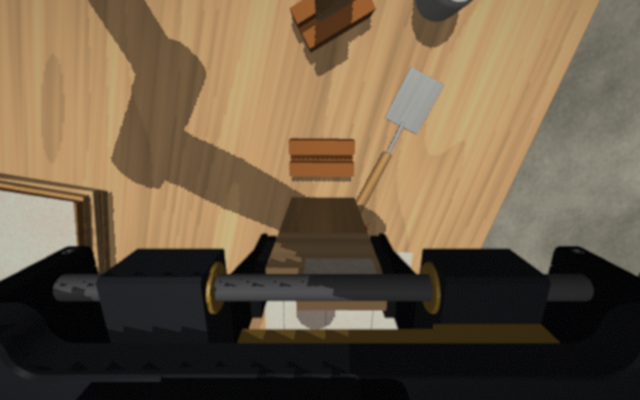

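```bash
cat > kin.py <<'E'
from h import *
from scipy.optimize import least_squares
from math import *
D=[eval(l) for l in open("log.txt")]
def Rx(a): return Ro.from_euler('x',a,degrees=True).as_matrix()
def Ry(a): return Ro.from_euler('y',a,degrees=True).as_matrix()
def Rz(a): return Ro.from_euler('z',a,degrees=True).as_matrix()
def fk(j,P,s4=1):
    a1,q,d1,L2,L3,a3,T=P
    R1=Rz(j[0]); p=R1@np.array([a1,q,d1]); U=R1@Ry(j[1]); p=p+U@[0,0,L2]
    F=R1@Ry(j[1]-j[2]); p=p+F@np.array([L3,0,a3]); W=F@Rx(s4*j[3])@Ry(-j[4]) # tool x
    Tt=W@Rx(-j[5]+0)@np.c_[[1,0,0],[0,0,-1.],[0,1.,0]]
    return p+Tt[:,0]*T,Tt,p
if __name__=="__main__":
    for e in D[:1]+D[-1:]: print(fk(e["joints"],[0]*7)[1].round(2),np.array(e["ee_rot"]).round(2))
    J=[e["joints"] for e in D]; X=np.array([e["tcp_pos"] for e in D])
    f=lambda P:np.r_[(np.array([fk(j,P)[0] for j in J])-X).ravel()*1000,(np.array(P)-[0,-.16,.3,.35,.35,0,.25])*1]
    s=least_squares(f,[0,-.16,.3,.35,.35,0,.25]); print(s.x.round(4),abs(f(s.x))[:-7].max()); np.save("P.npy",s.x)
E
python3 kin.py
```

```text
[[ 0.   -0.32 -0.95]
 [-0.   -0.95  0.32]
 [-1.    0.   -0.  ]] [[-0.   -0.32 -0.95]
 [-0.   -0.95  0.32]
 [-1.    0.   -0.  ]]
[[ 0.    0.96  0.27]
 [-0.    0.27 -0.96]
 [-1.    0.    0.  ]] [[ 0.    0.96  0.27]
 [-0.    0.27 -0.96]
 [-1.    0.    0.  ]]
[-2.000e-04 -1.597e-01  1.504e-01  5.649e-01  4.220e-01 -1.000e-04
  2.962e-01] 0.25725335158488516
```

```bash
cat > ik.py <<'E'
from kin import *
P=np.load("P.npy")
lo=np.array([-179.83,-69.29,-61.27,-181.25,-171.15,-177.46]);hi=np.array([179.83,118.12,80.66,117.63,-9.14,177.46])
def ik(p,R,j0,s4,P=P):
    def f(j):
        x,T,_=fk(j,P,s4); return np.r_[(x-p)*10,Ro.from_matrix(T.T@R).as_rotvec()]
    s=least_squares(f,np.clip(j0,lo+.1,hi-.1),bounds=(lo,hi),x_scale=50); return s.x,np.abs(s.fun).max()
d=np.array([-.337,.941,0]);d/=np.linalg.norm(d)
def final(h=.11): 
    x=-d; z=np.array([0,0,-1.]); R=np.c_[x,np.cross(z,x),z]; return np.array([.510,.234,0])+.047*d+[0,0,h],R
if __name__=="__main__":
    p,R=final(); print(p,R)
    for s4 in(1,-1):
      for T in(.2962,.22,.15):
        Q=P.copy(); Q[2]+=T-Q[6]; Q[6]=T
        j,e=ik(p,R,[60,30,0,-80*s4,-100,0],s4,Q); print(s4,T,j.round(1),e,fk(j,Q,s4)[2].round(3))
E
python3 ik.py
```

```text
[0.49415347 0.27824802 0.11      ] [[ 0.33716019 -0.94144729  0.        ]
 [-0.94144729 -0.33716019  0.        ]
 [-0.         -0.         -1.        ]]
1 0.2962 [  68.2   54.4   -6.6  -45.3 -111.3  -69.9] 6.164915419777506e-14 [0.394 0.557 0.11 ]
1 0.22 [  63.5   45.4  -13.2  -50.6 -111.1  -66.3] 3.747002708109903e-15 [0.42  0.485 0.11 ]
1 0.15 [  58.6   37.4  -16.9  -56.8 -111.5  -60.8] 1.3661960451827326e-10 [0.444 0.419 0.11 ]
-1 0.2962 [  68.2   54.4   -6.6   45.3 -111.3  -69.9] 1.3378187446733136e-13 [0.394 0.557 0.11 ]
-1 0.22 [  63.5   45.4  -13.2   50.6 -111.1  -66.3] 4.440892098500626e-15 [0.42  0.485 0.11 ]
-1 0.15 [  58.6   37.4  -16.9   56.8 -111.5  -60.8] 2.520408926684601e-10 [0.444 0.419 0.11 ]
```

```bash
python3 - <<'E'
from h import *
print(rel([.567,-.152,.37],down(-74.7+46)))
E
```

```text
[ -0.29   1.34 -14.53  -4.57   0.05  -0.03]
```

Emit:
play_rows([
  [[0,0.3,-2.5,-0.9,0,0],[0,0.6,-5.5,-1.8,0,0],[0,0.9,-8.5,-2.8,0,0],[0,1.1,-11.5,-3.7,0,0],[0,1.3,-14.5,-4.6,0,0]],
])

```text
time_s: 7.35
tcp_pos: [0.5649, -0.1506, 0.3615]
ee_rot: [[-0.002, 0.472, 0.882], [0.001, 0.882, -0.472], [-1.0, -0.0, -0.002]]
wrist_force: [-0.2, 0.8, -0.3]
gripper_width: 0.641
```

```bash
python3 - <<'E'
from h import *
s=log();print(s["joints"].round(1),s["gripper_width"])
print(rel([.543,-.008,.37],down(-74.7+92)))
E
```

```text
[   0.9   14.7    9.4   -0.   -84.8 -119. ] 0.6414429209531158
[-8.400e-01  1.154e+01 -8.660e+00 -4.540e+00 -1.000e-02 -0.000e+00]
```

Emit:
play_rows([
  [[-0.5,2.3,-1.7,-0.9,0,0],[-0.8,4.6,-3.4,-1.8,0,0],[-0.8,6.9,-5.1,-2.7,0,0],[-0.8,9.2,-6.9,-3.6,0,0],[-0.8,11.5,-8.7,-4.6,0,0]],
])

```text
time_s: 7.98
tcp_pos: [0.5432, -0.0082, 0.3696]
ee_rot: [[-0.002, -0.307, 0.952], [0.0, 0.952, 0.307], [-1.0, 0.001, -0.002]]
wrist_force: [0.6, 0.3, -1.5]
gripper_width: 0.639
```

```bash
python3 - <<'E'
from h import *
s=log();print(s["joints"].round(1),s["gripper_width"])
print(rel([.518,.135,.37],down(-74.7+138)))
E
```

```text
[ 16.2  10.2   4.7  -0.  -84.6 -88.3] 0.6389291821551564
[-3.00e-02  1.44e+01  2.00e+00 -4.54e+00 -1.00e-02 -1.00e-02]
```

Emit:
play_rows([
  [[0,2.9,0.4,-0.9,0,0],[0,5.8,0.8,-1.8,0,0],[0,8.7,1.2,-2.7,0,0],[0,11.6,1.6,-3.6,0,0],[0,14.4,2,-4.5,0,0]],
])

```text
time_s: 8.6
tcp_pos: [0.5187, 0.135, 0.3696]
ee_rot: [[-0.002, -0.89, 0.456], [-0.0, 0.456, 0.89], [-1.0, 0.001, -0.001]]
wrist_force: [0.5, -0.1, -0.6]
gripper_width: 0.643
```

```bash
python3 - <<'E'
from h import *
s=log();print(s["joints"].round(1),s["gripper_width"])
print(rel([.494,.278,.37],down(109.7)))
E
```

```text
[ 31.9   9.4   3.8  -0.  -84.4 -59. ] 0.642813229699072
[-4.00e-02  8.72e+00  1.16e+01 -4.68e+00 -0.00e+00 -1.00e-02]
```

Emit:
play_rows([
  [[0,1.8,2.3,-0.9,0,0],[0,3.5,4.6,-1.8,0,0],[0,5.2,6.9,-2.8,0,0],[0,7,9.3,-3.7,0,0],[0,8.7,11.6,-4.7,0,0]],
])

```text
time_s: 9.22
tcp_pos: [0.495, 0.2779, 0.3695]
ee_rot: [[-0.002, -0.94, -0.34], [-0.001, -0.34, 0.94], [-1.0, 0.002, -0.0]]
wrist_force: [-0.7, 0.1, -0.3]
gripper_width: 0.641
```

```bash
python3 - <<'E'
from ik import *
s=log();print(s["joints"].round(1),s["gripper_width"])
p,R=final(.37); print(rel(p,R))
E
```

```text
Traceback (most recent call last):
TypeError: log expected at least 1 argument, got 0
```

```bash
sed -i '/from math import/d' kin.py; python3 - <<'E'
from ik import *
s=log();print(s["joints"].round(1),s["gripper_width"])
p,R=final(.37); print(rel(p,R))
for s4 in(1,-1):
  j=s["joints"]
  for a in(2,4,6,8,9):
    Rt=s["ee_rot"]@Ro.from_rotvec([0,a*10,0],degrees=True).as_matrix(); j,e=ik(s["tcp_pos"],Rt,j,s4); print(a,j.round(1),round(e,5))
E
```

```text
[ 45.6  12.8   8.   -0.  -85.3 -25.7] 0.6412127107626501
[-0.05  0.07  0.07  0.02  9.    0.01]
2 [ 54.6  15.6   9.3 -16.3 -95.3 -34.9] 0.0
4 [  61.4   20.1    8.5  -29.9 -105.4  -40.4] 0.0
6 [  65.8   25.6    5.8  -41.5 -114.7  -43.8] 0.0
8 [  68.    31.5    1.5  -51.9 -123.2  -46.1] 0.0
9 [  68.2   34.5   -1.1  -56.8 -127.4  -47.1] 0.0
2 [ 54.6  15.6   9.3  16.3 -95.3 -34.9] 0.0
4 [  61.4   20.1    8.5   29.9 -105.4  -40.4] 0.0
6 [  65.8   25.6    5.8   41.5 -114.7  -43.8] 0.0
8 [  68.    31.5    1.5   51.9 -123.2  -46.1] 0.0
9 [  68.2   34.5   -1.1   56.8 -127.4  -47.1] 0.0
```

Emit:
play_rows([
  [[0,0,0,0,0.8,0],[0,0,0,0,1.6,0],[0,0,0,0,2.5,0],[0,0,0,0,3.4,0],[0,0,0,0,4.3,0]],
])

```text
time_s: 9.85
tcp_pos: [0.4955, 0.2774, 0.3701]
ee_rot: [[0.23, -0.942, -0.245], [-0.646, -0.336, 0.686], [-0.728, 0.0, -0.686]]
wrist_force: [-0.2, -0.5, -1.5]
gripper_width: 0.642
```

```bash
python3 - <<'E'
from ik import *
s=log();print(s["joints"].round(1),s["gripper_width"])
for s4 in(1,-1): print(fk(s["joints"],P,s4)[0],fk(s["joints"],P,s4)[1].round(2))
p,R=final(.37); print(rel(p,R))
E
python3 kin.py
```

```text
[ 60.5  21.1  -2.8  31.4 -96.7 -45.9] 0.6419278774161535
[0.22980949 0.39396742 0.29105714] [[-0.67 -0.72 -0.18]
 [-0.14 -0.11  0.98]
 [-0.73  0.69 -0.02]]
[0.49684167 0.24317625 0.29105714] [[ 0.23 -0.94 -0.24]
 [-0.65 -0.34  0.69]
 [-0.73  0.   -0.69]]
[-0.08  0.09  0.1  -0.    4.67 -0.01]
[[ 0.   -0.32 -0.95]
 [-0.   -0.95  0.32]
 [-1.    0.   -0.  ]] [[-0.   -0.32 -0.95]
 [-0.   -0.95  0.32]
 [-1.    0.   -0.  ]]
[[-0.67 -0.72 -0.18]
 [-0.14 -0.11  0.98]
 [-0.73  0.69 -0.02]] [[ 0.23 -0.94 -0.24]
 [-0.65 -0.34  0.69]
 [-0.73  0.   -0.69]]
[ 0.0814 -0.1708 -0.0454  0.54    0.3514 -0.0655  0.0183] 133.0561922716331
```

```bash
cat > kin.py <<'E'
from h import *
from scipy.optimize import least_squares
D=[eval(l) for l in open("log.txt")]
def Rx(a): return Ro.from_euler('x',a,degrees=True).as_matrix()
def Ry(a): return Ro.from_euler('y',a,degrees=True).as_matrix()
def Rz(a): return Ro.from_euler('z',a,degrees=True).as_matrix()
def fk(j,P,s4=-1):
    a1,q,d1,L2,L3,a3,T,qw,ow=P
    R1=Rz(j[0]); p=R1@np.array([a1,q,d1]); U=R1@Ry(j[1]); p=p+U@[0,0,L2]
    F=R1@Ry(j[1]-j[2]); G=F@Rx(s4*j[3]); p=p+F@np.array([L3,0,a3])+G@np.array([0,qw,ow]); W=G@Ry(-j[4])
    Tt=W@Rx(-j[5]+0)@np.c_[[1,0,0],[0,0,-1.],[0,1.,0]]
    return p+Tt[:,0]*T,Tt,p
if __name__=="__main__":
    J=[e["joints"] for e in D]; X=np.array([e["tcp_pos"] for e in D])
    x0=[0,-.16,.15,.56,.42,0,.29,0,0]
    f=lambda P:np.r_[(np.array([fk(j,P)[0] for j in J])-X).ravel()*1000,(np.array(P)-x0)*1]
    s=least_squares(f,x0); print(s.x.round(4),abs(f(s.x))[:-9].max()); np.save("P.npy",s.x)
E
python3 kin.py; sed -i 's/Q=P.copy(); .*/Q=P/' ik.py; python3 ik.py
```

```text
[ 0.     -0.      0.1606  0.5649  0.4218  0.      0.3065 -0.1598 -0.    ] 0.0005753342058323341
[0.49415347 0.27824802 0.11      ] [[ 0.33716019 -0.94144729  0.        ]
 [-0.94144729 -0.33716019  0.        ]
 [-0.         -0.         -1.        ]]
1 0.2962 [  64.7   54.6  -20.6  -46.  -100.4  -79.4] 1.6653345369377348e-15 [0.391 0.567 0.11 ]
1 0.22 [  64.7   54.6  -20.6  -46.  -100.4  -79.4] 1.6653345369377348e-15 [0.391 0.567 0.11 ]
1 0.15 [  64.7   54.6  -20.6  -46.  -100.4  -79.4] 1.6653345369377348e-15 [0.391 0.567 0.11 ]
-1 0.2962 [  64.7   54.6  -20.6   46.  -100.4  -79.4] 3.885780586188048e-15 [0.391 0.567 0.11 ]
-1 0.22 [  64.7   54.6  -20.6   46.  -100.4  -79.4] 3.885780586188048e-15 [0.391 0.567 0.11 ]
-1 0.15 [  64.7   54.6  -20.6   46.  -100.4  -79.4] 3.885780586188048e-15 [0.391 0.567 0.11 ]
```

```bash
python3 - <<'E'
from ik import *
for h in(.37,.2,.11):
    p,R=final(h); j,e=ik(p,R,[64,40,-10,40,-100,-70],-1)
    Q=P.copy(); Q[7]=0; a=fk(j,Q)[2]; Q[4]=0; b=fk(j,Q)[2]; print(h,j.round(1),e,"foreend",a.round(3),"elbow",b.round(3),"wrist",fk(j,P)[2].round(3))
p,R=final(.37); print(rel(p,R))
E
```

```text
0.37 [  63.5   34.8  -17.4   52.9 -115.1  -60.7] 5.359168192648018e-12 foreend [0.26  0.52  0.292] elbow [0.144 0.288 0.625] wrist [0.391 0.567 0.37 ]
0.2 [  64.4   46.9  -21.    47.4 -105.3  -73.9] 7.849214893884223e-11 foreend [0.246 0.515 0.156] elbow [0.178 0.372 0.547] wrist [0.391 0.567 0.2  ]
0.11 [  64.7   54.6  -20.6   46.  -100.4  -79.4] 3.9248215788489915e-10 foreend [0.243 0.514 0.081] elbow [0.197 0.416 0.488] wrist [0.391 0.567 0.11 ]
[-0.08  0.09  0.1  -0.    4.67 -0.01]
```

Emit:
play_rows([
  [[0,0,0,0,0.8,0],[0,0,0,0,1.7,0],[0,0,0,0,2.7,0],[0,0,0,0,3.7,0],[0,0.1,0.1,0,4.7,0]],
])

```text
time_s: 10.48
tcp_pos: [0.4945, 0.2779, 0.3692]
ee_rot: [[0.336, -0.942, 0.001], [-0.942, -0.336, -0.005], [0.005, 0.001, -1.0]]
wrist_force: [0.9, 1.2, -0.9]
gripper_width: 0.645
```

```bash
python3 - <<'E'
from ik import *
s=log();print(s["joints"].round(1),s["gripper_width"])
p,R=final(.2); print(rel(p,R))
for n in("side","top","wrist"):
    p,d=r.capture(n); cv2.imwrite(f"pics/{n}4.png",p); np.save(n+"4.npy",d)
E
```

```text
[  63.4   34.9  -17.5   53.  -115.2  -60.8] 0.6448026517261763
[-1.300e-01  1.000e-02  1.691e+01  1.000e-02 -3.000e-02 -0.000e+00]
```

View pics/top4.png

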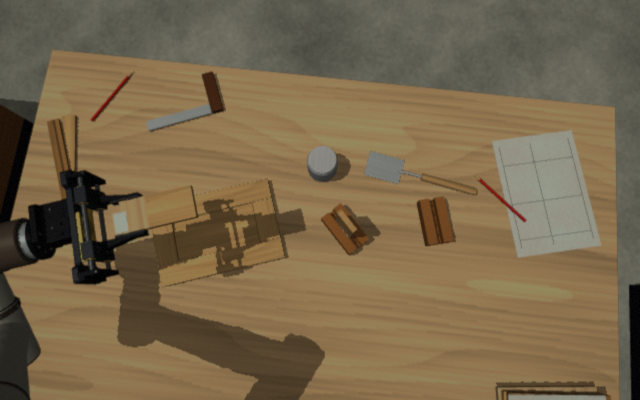

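View pics/wrist4.png

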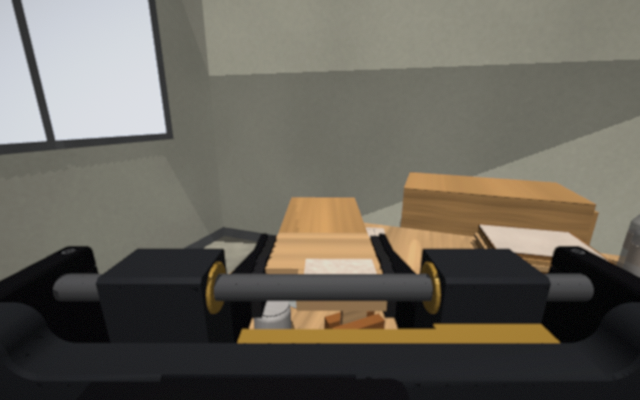

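View pics/side4.png

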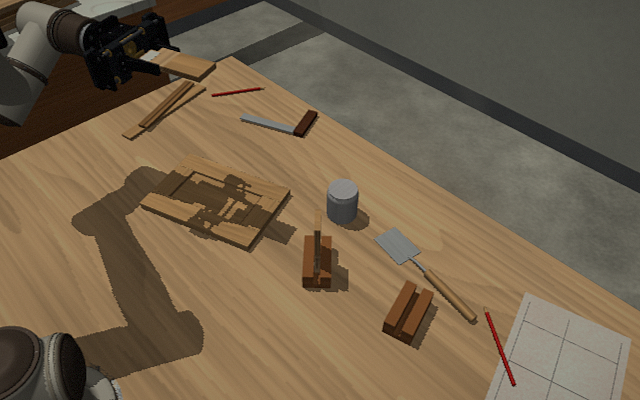

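```bash
python3 - <<'E'
from h import *
C=cal("top"); P=cloud(C,np.load("top0.npy"))
for u,v in[(68,228),(60,228),(75,228),(73,205),(62,205),(65,150)]: print(u,v,P[v,u].round(3))
m=(P[...,1]>.40)&(P[...,1]<.75)&(P[...,0]>.1)&(P[...,0]<.75)&(P[...,2]>.006)&(np.load("top0.npy")>0)
Q=P[m];print(len(Q),Q.min(0),Q.max(0)); print(Q[Q[:,0]<.56].min(0),Q[Q[:,0]<.56].max(0))
E
```

```text
68 228 [0.478 0.597 0.008]
60 228 [0.476 0.618 0.004]
75 228 [0.48  0.582 0.004]
73 205 [0.535 0.594 0.014]
62 205 [0.533 0.624 0.007]
65 150 [0.672 0.645 0.011]
2031 [0.10704043 0.40026516 0.00600865] [0.74993882 0.72931195 0.30038808]
[0.10704043 0.40026516 0.00600865] [0.55956549 0.72931195 0.30038808]
```

Emit:
play_rows([
  [[0,0,3,0,0,0],[0,0,7,0,0,0],[0,0,11,0,0,0],[0,0,15,0,0,0],[0,0,18,0,0,0]],
])

```text
time_s: 11.25
tcp_pos: [0.495, 0.2782, 0.1895]
ee_rot: [[0.335, -0.942, 0.001], [-0.942, -0.334, 0.007], [-0.006, -0.003, -1.0]]
wrist_force: [-0.1, 0.5, -0.4]
gripper_width: 0.638
```

```bash
python3 - <<'E'
from ik import *
s=log();print(s["joints"].round(1),s["gripper_width"])
p,R=final(.115); print(rel(p,R))
for n in("side","top"):
    p,d=r.capture(n); cv2.imwrite(f"pics/{n}5.png",p); np.save(n+"5.npy",d)
E
```

```text
[  64.4   47.7  -20.9   47.1 -104.6  -74.6] 0.6381986696919234
[ 0.01  0.1   7.45 -0.02  0.03 -0.02]
```

View pics/side5.png

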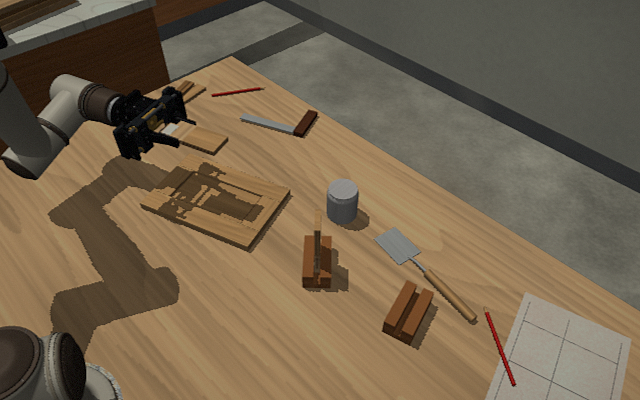

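```bash
python3 - <<'E'
from h import *
P=cloud(cal("side"),np.load("side5.npy"))
for v in range(140,190,4): print(v,P[v,[10,20,30,40]].round(3).tolist())
T=cloud(cal("top"),np.load("top5.npy")); d=np.load("top5.npy")
m=(T[...,2]>.16)&(T[...,2]<.215)&(T[...,0]>.42)&(T[...,1]<.36)&(T[...,1]>.1)&(d>0)
Q=T[m]; print(cv2.minAreaRect((Q[:,:2]*1000).astype(np.float32)),Q[:,2].mean(),len(Q))
A=np.c_[Q[:,:2],np.ones(len(Q))]; print(np.linalg.lstsq(A,Q[:,2],rcond=None)[0])
E
```

```text
140 [[0.206, 0.458, 0.234], [0.221, 0.452, 0.229], [0.237, 0.45, 0.221], [0.256, 0.464, 0.202]]
144 [[0.204, 0.472, 0.217], [0.218, 0.458, 0.217], [0.234, 0.456, 0.209], [0.252, 0.461, 0.195]]
148 [[0.204, 0.511, 0.182], [0.215, 0.467, 0.202], [0.232, 0.463, 0.195], [0.249, 0.465, 0.184]]
152 [[0.199, 0.502, 0.179], [0.212, 0.472, 0.19], [0.228, 0.466, 0.184], [0.246, 0.47, 0.171]]
156 [[0.194, 0.492, 0.177], [0.21, 0.486, 0.172], [0.225, 0.474, 0.17], [0.242, 0.471, 0.161]]
160 [[0.19, 0.491, 0.169], [0.205, 0.473, 0.171], [0.221, 0.471, 0.163], [0.238, 0.469, 0.153]]
164 [[0.186, 0.49, 0.161], [0.2, 0.468, 0.166], [0.217, 0.465, 0.158], [0.234, 0.467, 0.145]]
168 [[0.183, 0.504, 0.142], [0.197, 0.471, 0.155], [0.213, 0.462, 0.151], [0.23, 0.465, 0.137]]
172 [[0.192, 0.679, 0.005], [0.193, 0.473, 0.144], [0.208, 0.459, 0.144], [0.226, 0.466, 0.127]]
176 [[0.186, 0.665, 0.005], [0.205, 0.652, 0.001], [0.206, 0.47, 0.126], [0.223, 0.475, 0.111]]
180 [[0.18, 0.649, 0.006], [0.199, 0.637, 0.002], [0.216, 0.618, 0.003], [0.234, 0.601, 0.002]]
184 [[0.175, 0.64, 0.002], [0.193, 0.623, 0.002], [0.21, 0.605, 0.002], [0.228, 0.587, 0.002]]
188 [[0.169, 0.624, 0.003], [0.187, 0.612, -0.001], [0.204, 0.589, 0.004], [0.222, 0.574, 0.002]]
((482.8658447265625, 275.44476318359375), (109.84365844726562, 184.82469177246094), 8.79702377319336) 0.1932444279875874 2529
[-0.00091508  0.00462487  0.19242818]
```

Emit:
play_rows([
  [[0,0,1.5,0,0,0],[0,0.1,3,0,0,0],[0,0.1,4.5,0,0,0],[0,0.1,5.5,0,0,0],[0,0.1,5.5,0,0,0]],
])

```text
time_s: 11.98
tcp_pos: [0.4937, 0.2771, 0.1341]
ee_rot: [[0.335, -0.942, -0.001], [-0.942, -0.335, -0.001], [0.001, 0.001, -1.0]]
wrist_force: [0.1, 0.2, 0.0]
gripper_width: 0.642
```

Emit:
play_rows([
  [[0,0,0.5,0,0,0],[0,0,1,0,0,0],[0,0,1.5,0,0,0],[0,0,1.5,0,0,0],[0,0,1.5,0,0,0]],
])

```text
time_s: 12.6
tcp_pos: [0.4937, 0.2773, 0.1199]
ee_rot: [[0.335, -0.942, 0.0], [-0.942, -0.335, 0.0], [0.0, -0.0, -1.0]]
wrist_force: [-0.1, 0.8, -0.6]
gripper_width: 0.643
```

```bash
python3 - <<'E'
from h import *
s=log();print(s["time_s"],s["joints"].round(1),s["tcp_pos"],s["wrist_force"],s["gripper_width"],abs(s["joint_velocities"]).max())
for n in("side","top"):
    p,d=r.capture(n); cv2.imwrite(f"pics/{n}6.png",p); np.save(n+"6.npy",d)
T=cloud(cal("top"),d)
def rec(m): Q=T[m&(d>0)]; print(cv2.minAreaRect((Q[:,:2]*1000).astype(np.float32)),Q[:,2].mean().round(4),len(Q)); return Q
x,y,z=T[...,0],T[...,1],T[...,2]
Q=rec((z>.10)&(z<.15)&(x>.42)&(y<.275)&(y>.1)); A=np.c_[Q[:,:2],np.ones(len(Q))]; print(np.linalg.lstsq(A,Q[:,2],rcond=None)[0])
u=Q[:,:2]@np.array([-.337,.941]); print("lacquer end along d rel door centre",np.percentile(u,[1,5])-np.array([.51,.234])@[-.337,.941], "lateral", (Q[:,:2]@[.941,.337]).mean()-np.array([.51,.234])@[.941,.337])
rec((z>.016)&(z<.03)&(x>.35)&(x<.66)&(y>.05)&(y<.2)); rec((z>.145)&(z<.165)&(x>.45)&(x<.65)&(y<.02)&(y>-.17))
E
```

```text
12.6 [  64.6   53.7  -20.8   46.  -101.   -78.9] [0.49372983 0.27726948 0.11994601] [-0.08590698  0.79277047 -0.58022329] 0.642724795309647 0.12710505180670834
((502.8913269042969, 238.9376983642578), (64.89786529541016, 100.16259002685547), 20.365665435791016) 0.1268 1078
[0.0219126  0.01423242 0.11241253]
lacquer end along d rel door centre [-0.04270275 -0.04001029] lateral -0.0036747122825531164
((535.71826171875, 161.7023162841797), (200.43191528320312, 147.77552795410156), 19.525455474853516) 0.0192 2502
((550.036865234375, -75.90472412109375), (55.416358947753906, 12.363521575927734), 44.134124755859375) 0.1532 159
```

View pics/top6.png

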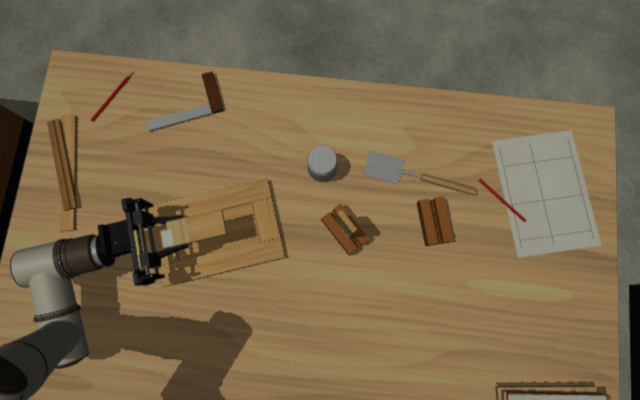

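View pics/side6.png

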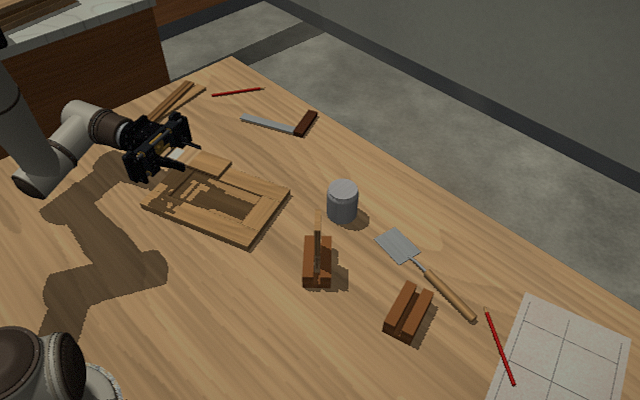

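```bash
python3 - <<'E'
from h import *
P=cloud(cal("side"),np.load("side6.npy"))
for v in range(180,204,3): print(v,P[v,[20,27,34,41,48]].round(3).tolist())
E
```

```text
180 [[0.187, 0.492, 0.111], [0.197, 0.475, 0.116], [0.208, 0.47, 0.112], [0.22, 0.466, 0.107], [0.233, 0.469, 0.096]]
183 [[0.183, 0.49, 0.106], [0.194, 0.472, 0.112], [0.205, 0.464, 0.109], [0.217, 0.464, 0.101], [0.23, 0.465, 0.091]]
186 [[0.18, 0.489, 0.099], [0.191, 0.472, 0.104], [0.202, 0.463, 0.103], [0.214, 0.466, 0.092], [0.226, 0.464, 0.085]]
189 [[0.178, 0.505, 0.079], [0.188, 0.478, 0.092], [0.199, 0.468, 0.092], [0.21, 0.458, 0.091], [0.223, 0.463, 0.079]]
192 [[0.182, 0.598, -0.001], [0.185, 0.485, 0.079], [0.196, 0.467, 0.085], [0.207, 0.457, 0.084], [0.22, 0.462, 0.072]]
195 [[0.177, 0.585, 0.002], [0.189, 0.571, 0.003], [0.193, 0.471, 0.075], [0.205, 0.465, 0.07], [0.218, 0.468, 0.059]]
198 [[0.173, 0.575, 0.001], [0.185, 0.562, 0.003], [0.197, 0.549, 0.004], [0.204, 0.485, 0.047], [0.221, 0.528, 0.001]]
201 [[0.169, 0.563, 0.003], [0.181, 0.554, 0.001], [0.193, 0.541, 0.002], [0.205, 0.527, 0.004], [0.217, 0.516, 0.003]]
```

Emit:
play_rows([
  [[0,0,0.3,0,0,0],[0,0,0.6,0,0,0],[0,0,1,0,0,0],[0,0,1,0,0,0],[0,0,1,0,0,0]],
])

```text
time_s: 13.32
tcp_pos: [0.4937, 0.2772, 0.1098]
ee_rot: [[0.335, -0.942, -0.0], [-0.942, -0.335, -0.0], [0.0, 0.0, -1.0]]
wrist_force: [-0.2, 0.2, -1.1]
gripper_width: 0.635
```

Emit:
play_rows([
  [[0,0,0,0,0,0],[0,0,0,0,0,0],[0,0,0,0,0,0],[0,0,0,0,0,0]],
])

```text
time_s: 13.82
tcp_pos: [0.4937, 0.2772, 0.1099]
ee_rot: [[0.335, -0.942, 0.0], [-0.942, -0.335, 0.0], [-0.0, -0.0, -1.0]]
wrist_force: [-0.1, 0.4, -0.8]
gripper_width: 0.642
```

```bash
python3 - <<'E'
from h import *
s=r.sense();print(s["tcp_pos"],s["wrist_force"],s["gripper_width"],s["joint_velocities"],s["effort"])
print(s["tcp_pos"]+s["ee_rot"][:,0]*.047-[.51,.234,.019])
print(r.finish_job())
E
```

```text
[0.49372024 0.27723846 0.10992317] [-0.13571395  0.380449   -0.80198196] 0.6422561669839512 [-0.05230931  0.07234956  0.00950062  0.03800841  0.02396052  0.08886757] [ 4.54961928e-04 -5.11477017e+01  6.78037226e+00  1.24551293e+00
 -2.30455622e+00 -3.65250825e-02]
[-0.00053159 -0.00104466  0.09091958]
the job is handed in; nothing more can be done
None
```

I took the dry sample (the one whose notch and label showed at the top) by the edges of its raw end and drew it straight up out of its block. It is now held flat, label up, over the middle of the cabinet door. I handed the job in at about 14 s of the 45 s allowed; it gave no verdict.

- **Height:** by the arm's own pose, the middle of the lacquer is about 91 mm above the door's face. I stopped 11 mm short of your 8 cm because the forearm was getting close to the bench.
- **Position:** the arm's pose puts the middle of the lacquer within about 1 mm of the door's centre. The top camera, taken 1 cm higher, put it within about 4 mm sideways.
- **Alignment:** the sample lies along the door's length to within about 1° and is level by the tool pose. A plane fit on the depth image gave a tilt of about 1.5°, but that fit also included some finger pixels.
- **Grip:** the opening read 56 mm, which matches the sample's width. The arm was still, and the wrist force was under 1 N.
- **Not to be touched:** in the last top picture, also before the final 1 cm, the door's visible end still fitted its starting place. The wet sample was within about 0.3 mm of its start. I took no pictures after that last 1 cm.

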